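# Pull the mesh filter from the bench extractor and hold it up for inspection

### The job

The mesh filter of the bench extractor is due for its daily look. Lift the extractor's cover by its bar and throw it right back so that it stays open, then take the mesh filter plate hidden underneath by its grip and draw it straight up out of its slot. Finish still holding it in the gripper (do not put it down or let go): upright and still, over the bench to one side of the extractor with at least a hand's breadth (10 cm) of clear space between them so that no grit falls back in, its lower edge 8 to 15 cm above the bench top and its mesh squarely facing the bench's front edge, where the inspector stands; leave the things lying around where they are.

Things in the scene. Friction and masses are not known exactly. Their poses are not given: they have to be found in the camera images.
- extractor: Grey sheet-metal dust extractor, fixed to the bench. Origin: on the bench top, below the middle of the filter slot. Its x axis points from its front (round dark intake mouth, wire guard) to its rear (louvred blower housing), z up; yaw 1.2 to 1.9: front to the robot's right. Base x -58 (mouth -72) to 70 mm, y +-75, deck at z = 68; blower housing x 70 to 130, y +-52, 52 high.
- slot (a point): Middle of the filter slot's mouth in the deck, 68 mm above the bench, axes as the extractor's. The slot is 18 mm (x) by 114 mm (y), its floor 56 mm down. A pleated paper filter, fixed, lies flush in the deck right behind it.
- cover (a joint): Hinge of the cover, rad: 0 shut, grows as the front edge goes up and back, stop at 1.9. The cover is a grey sheet hood, 107 x 142 x 42 mm, 0.25 kg, over the deck; it hides the filter. No latch or spring: by its weight it falls shut from below about 1.0 and from beyond about 1.25 it sinks, damped, to the open stop and stays. Lifting it at the bar takes 1 to 2 N.
- cover_bar (a point): Middle of the cover's lift bar (moves with it): dark round bar, 10 mm thick, along the extractor's y, 76 mm free between its brackets. It stands 22 mm ahead of and 22 mm above the cover's front top edge: pinch it from above, fingers closing along the extractor's x; it turns between the pads as the cover swings. Shut: 129 mm ahead of the hinge, 64 mm above it.
- cover_hinge (a point): Middle of the hinge axis, at the rear deck edge of the extractor (x = 65, z = 69 mm in its frame); the axis is parallel to the extractor's y. The open cover stays behind this axis.
- mesh_filter: Mesh filter plate under the cover: aluminium frame with woven wire, 14 mm thick (its x, the normal of the mesh face), 110 mm wide (y), 56 mm high (z), 0.08 to 0.17 kg, a strap grip on top. Origin: middle of the underside. It stands in the slot with 2 mm play all round, axes as the extractor's, underside 12 mm above the bench, frame top level with the deck; it must rise 56 mm to be out.
- filter_grip (a point): Middle of the grip bar on the filter plate: flat aluminium bar 10 mm thick (filter's x), 66 mm long (y; 46 mm free between its straps), 12 mm high, 83 mm above the plate's underside and 27 mm above its frame top. Pinch it from above, fingers closing along the filter's x; nothing stands beside it once the cover is open.
- bench_front (a point): A point on the front edge of the bench top (z = 0). Its x axis points away from the robot, square to that edge; its y axis runs along the edge. The plate faces the edge squarely when its x axis is parallel to this x axis, either way round. A long lamp runs along y over the bench, 518 mm above it, from x = 0.60 to 0.69: keep the wrist in front of it or lean the hand back to the robot.
- flap_disc: Grinding disc, 115 mm in diameter, 9 mm high, lying flat beyond the extractor, to the right; leave it. Origin: middle of the underside.
- v_block: Small grey V-block, 40 x 50 x 35 mm, on the bench beyond the extractor; leave it. Origin: middle of the underside.
- tape_roll: Roll of tape, 90 mm in diameter, 30 mm high, lying flat behind the extractor; leave it. Origin: middle of the underside.

How it is judged:
On the way, in this order (a step that is already met when the one before it is completed fails the run):
1. the cover is thrown back past its balance and lies open (value of joint cover above 1.7 rad), for 0.2 s.
2. the mesh filter is drawn up clear of the slot, in the fingers (z of mesh_filter in the frame of extractor above 0.07 m and contact force between the fingers and mesh_filter above 1 N), for 0.1 s.
At the end, for the whole second after the job is handed in: Cover open (over 1.7 rad). The filter is held in the fingers, off the extractor, at rest: lower edge 60 to 200 mm above the bench, origin over the bench and at least 200 mm (level) from the extractor's, upright within 0.17 rad, either face square to the bench's front edge within 0.2 rad (value of joint cover above 1.7 rad and contact force between the fingers and mesh_filter above 1 N and contact force between mesh_filter and extractor below 0.1 N and height (world z) of mesh_filter between 0.06 and 0.2 m and horizontal distance between mesh_filter and extractor above 0.2 m and world x of mesh_filter above 0.4 m and angle between mesh_filter's own z axis and vertical below 0.17 rad and angle between the x axis of mesh_filter and the x axis of bench_front, either way round below 0.2 rad and linear speed of mesh_filter below 0.02 m/s and angular speed of mesh_filter below 0.1 rad/s); the arm keeps its last pose, push and grip.
It fails at once if a thing lying by the extractor is pushed more than 2 cm (distance of any of flap_disc, v_block, tape_roll from where it was at the start of the episode above 0.02 m).
It also fails if it takes over 45 s, if anything falls off the work surface, if the arm or the gripper's body presses on something with over 40 N, if the wrist force passes 120 N, or if a joint passes its speed limit or range.

### The arm

A 6-joint arm with a two-finger parallel gripper is mounted at the origin on a cart in front of the work surface, level with it; the furniture and walls round the work are solid. World frame = base frame: x ahead of the robot, y to its left, z up, the work surface at z = 0. Lengths are in m, angles in rad, forces in N, time in s.
With the tool pointing down it reaches from about 0.25 to 0.775 m from the base axis. Payload 8.9 kg.
Tool frame: the origin (TCP) lies between the finger pads; the fingertips stand 25 mm ahead of it and the grasp point (between the pads) lies 6 mm ahead of it; z points along the fingers, y is the line along which they close (so a half turn about z gives the same grasp; the last joint's range is limited). The gripper opens to 85 mm and grips with 20 to 120 N. Pads are 22 mm wide; open, the fingers measure 114 mm over their backs; the gripper's body (76 mm by 85 mm) begins 54 mm behind the grasp point. The pads swing forward as they close: fully open they stand 13 mm farther back than shut.
Start: joints at [1.027, 0.291, -0.153, 1.127, 0, 1.431], TCP at [0.207, 0.483, 0.228] pointing down, gripper open.
Joint ranges: [-2.52, 2.52], [-0.91, 1.74], [-1.3, 1.37], [-1.96, 2.02], [-1.52, 1.47], [-3.14, 3.14]. Speed limits (rad/s): [2.22, 2.22, 2.79, 3.14, 3.14, 3.14].

### API

Orientations are given as a unit quaternion [x, y, z, w].
In Python, from bench import r, kin, optics, monitor gives the robot as it stands. Calls block until the motion is done:
- r.movep(position, orientation): joint-space move of the TCP to a pose.
- r.move_l(position, attitude=None, max_speed=0.15, force_limit=None): straight line of the TCP; attitude=None keeps the orientation; max_speed is the mean speed in m/s. With force_limit (N) it stops when the force on the tool has changed by that much, and returns True; else False.
- r.move_j(angles): joint-space move.
- r.gripper_to(opening, grip_force=None): opening from 0.0 (shut) to 1.0 (fully open); grip_force is the grip in N (None keeps the last); returns when the fingers have stopped.
- r.dwell(seconds).
- kin.solve_ik(position, orientation): joint angles nearest the present ones, or None.
- optics.get_image(name): name is "scene" or "top" or "wrist"; returns the picture (420x560x3 uint8, red, green, blue); there is no depth.
- optics.calibration(name): a dict with "fov_y" (degrees; the focal length in pixels is half the picture's height over the tangent of half this angle, whatever the lens; pixels are square), "cx", "cy" (the principal point, pixels), "position" and "orientation" of the camera in the world; the wrist camera has in their place "hand_eye" (4x4, takes a point from camera to tool coordinates, whose origin is the TCP and whose axes are the flange's). Camera axes: x right, y down, z forward; pixel columns grow to the right and rows downward; lengths in m; the calibration is good to about 2 mm. A picture is of the moment at which its call begins: read the wrist's pose just before it. calibration takes no time and is no camera call.
A pose or a line that the arm cannot do raises r.MotionError and nothing moves.
- r.finish_job(): hands the job in; it is judged then, once.
Readings, each from a call of its own:
- monitor.read_time_s(): time.
- monitor.read_joints(): joint angles.
- monitor.read_joint_velocities(): joint speeds.
- monitor.read_joint_torque(): joint torques, N m.
- monitor.read_position(): TCP position.
- monitor.read_eef_rot(): TCP orientation.
- monitor.read_wrist_force(): force on the tool from outside, world axes, zero at the start.
- monitor.read_wrist_torque(): the same for the moment, N m.
- monitor.read_finger_gap(): opening from 0.0 (shut) to 1.0 (fully open).
- monitor.read_grasp_force(): force on a finger pad.
Only numpy, scipy, OpenCV 4.12 (cv2) and the standard library are available. Lean on these libraries where they do the work, as an engineer would, in place of code of your own. Each camera call takes 0.05 s, during which the arm holds its last target. There are 200 camera calls.

## Working session

There is one attempt and no reset: what is moved stays moved. The work goes in short steps, each a Python script; the robot and the scene stay as the last script left them, time stands still between calls to the robot, and variables do not carry over. Pictures are saved under pics/ and viewed, at most 10 in all, crops included, and the job is handed in when it is done.

```bash
ls; mkdir -p pics
python3 - <<'E'
from bench import r,kin,optics,monitor
import cv2
for n in ("scene","top"):
    c=optics.calibration(n); print(n,c)
    cv2.imwrite(f"pics/{n}0.png",optics.get_image(n)[:,:,::-1])
print(optics.calibration("wrist"))
print(monitor.read_eef_rot(),monitor.read_time_s())
E
```

```text
pics
scene {'fov_y': 53.212562166663716, 'cx': 277.635296215659, 'cy': 208.3013001678085, 'position': array([ 0.22699783, -0.73326154,  0.61731186]), 'orientation': array([ 0.84917676, -0.18996634,  0.09306932, -0.4838902 ])}
top {'fov_y': 53.20606491615673, 'cx': 283.7132114045628, 'cy': 204.11358299255065, 'position': array([0.36817576, 0.05951186, 1.09426811]), 'orientation': array([ 0.75080297, -0.65290804,  0.06441505, -0.07652904])}
{'fov_y': 63.45123510533466, 'cx': 274.79732451719724, 'cy': 214.98583332065337, 'hand_eye': array([[ 9.75670741e-04, -9.49698819e-01, -3.13163218e-01,
         8.10967442e-02],
       [ 9.99997921e-01,  1.48741078e-03, -1.39519434e-03,
         1.43219777e-03],
       [ 1.79081677e-03, -3.13161206e-01,  9.49698295e-01,
        -1.45978248e-01],
       [ 0.00000000e+00,  0.00000000e+00,  0.00000000e+00,
         1.00000000e+00]])}
[ 2.01033354e-01  9.79584238e-01 -5.21182056e-04 -1.99830803e-04] 0.1
```

View pics/scene0.png

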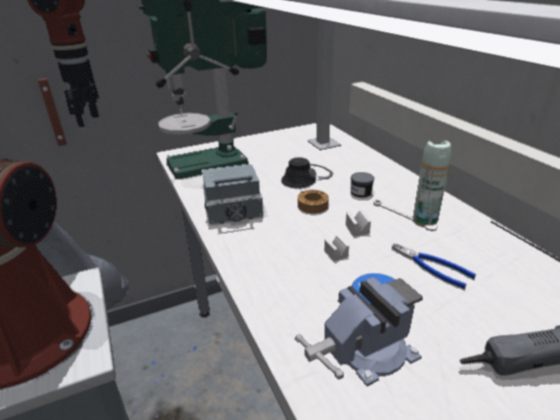

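View pics/top0.png

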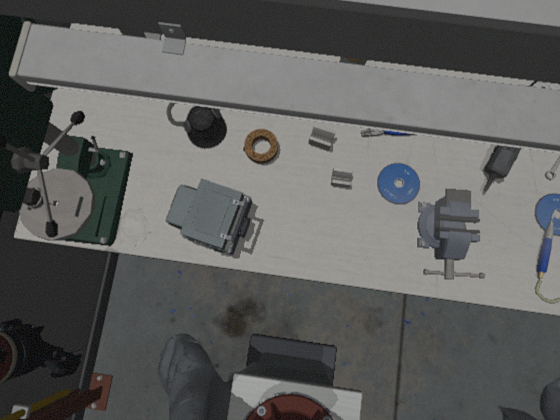

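```bash
python3 - <<'E'
import cv2
a=cv2.imread("pics/top0.png")[165:270,155:285]; b=cv2.imread("pics/scene0.png")[155:230,190:275]
a=cv2.resize(a,None,fx=5,fy=5,interpolation=cv2.INTER_CUBIC)
cv2.imwrite("pics/topc.png",a)
E
cat > h.py <<'E'
from bench import r,kin,optics,monitor
import numpy as np, cv2
from scipy.spatial.transform import Rotation as R
def cam(n, pose=None):
    c=optics.calibration(n); f=210/np.tan(np.radians(c['fov_y']/2))
    if n=="wrist":
        p,q=pose; T=np.eye(4); T[:3,:3]=R.from_quat(q).as_matrix(); T[:3,3]=p; T=T@c['hand_eye']
    else:
        T=np.eye(4); T[:3,:3]=R.from_quat(c['orientation']).as_matrix(); T[:3,3]=c['position']
    return T,f,c['cx'],c['cy']
def plane(C,uv,z):
    T,f,cx,cy=C; d=T[:3,:3]@[(uv[0]-cx)/f,(uv[1]-cy)/f,1]; return T[:3,3]+d*(z-T[2,3])/d[2]
def proj(C,p):
    T,f,cx,cy=C; v=T[:3,:3].T@(np.asarray(p)-T[:3,3]); return np.array([cx+f*v[0]/v[2],cy+f*v[1]/v[2]])
def quat(yclose, lean=0):
    """tool down, closing axis at world yaw yclose; lean>0 tips hand back to robot (-x)"""
    z=np.array([np.sin(lean),0,-np.cos(lean)]); y=np.array([np.cos(yclose),np.sin(yclose),0]); 
    y=y-z*(y@z); y/=np.linalg.norm(y); return R.from_matrix(np.c_[np.cross(y,z),y,z]).as_quat()
E
python3 - <<'E'
from h import *
C=cam("top")
for n,uv,z in [("front1",(20,240),0),("f2",(150,252),0),("f3",(390,276),0),("f4",(540,312),0),("ext",(215,215),.11),("vblk",(342,178),.03),("tape",(261,145),.03),("disc",(399,183),.01),("vise",(420,225),.05),("presscorner",(118,240),.03)]:
    print(n,plane(C,uv,z).round(3))
E
```

```text
front1 [0.397 0.766 0.   ]
f2 [0.413 0.421 0.   ]
f3 [ 0.439 -0.203  0.   ]
f4 [ 0.402 -0.586  0.   ]
ext [0.517 0.249 0.11 ]
vblk [ 0.672 -0.049  0.03 ]
tape [0.733 0.175 0.03 ]
disc [ 0.685 -0.203  0.01 ]
vise [ 0.572 -0.254  0.05 ]
presscorner [0.431 0.498 0.03 ]
```

View pics/topc.png

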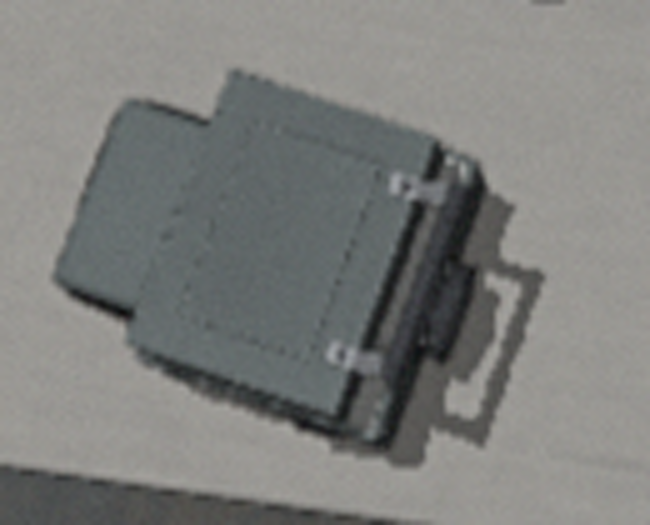

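The top view shows the extractor near full-image (212,215), with its front (bar and dark mouth) to the right. Crop corners of the cover top are about (237,70), (438,145), (340,415) and (130,345). The brackets sit at about (432,192) and (370,360).

Run:
```python
from h import *
C=cam("top"); full=lambda x,y:(155+(x+.5)/5-.5,165+(y+.5)/5-.5)
rl,fl,fn,rn=[plane(C,full(*p),.111)[:2] for p in [(237,70),(438,145),(340,415),(130,345)]]
print("corners",rl.round(3),fl.round(3),fn.round(3),rn.round(3))
n=np.linalg.norm; print("lengths 107:",n(rl-fl),n(rn-fn)," widths 142:",n(rl-rn),n(fl-fn))
x=(rl-fl)+(rn-fn); w=(rl-rn)+(fl-fn); print("yaw x",np.arctan2(x[1],x[0]),"yaw from width",np.arctan2(w[1],w[0])+np.pi/2)
b=[plane(C,full(*p),.133)[:2] for p in [(438,192),(378,362)]]; print("bar",b,(b[0]+b[1])/2, n(b[0]-b[1]))
# front edge: brightness step down each column
g=cv2.GaussianBlur(cv2.cvtColor(cv2.imread("pics/top0.png"),cv2.COLOR_BGR2GRAY),(1,5),0).astype(float)
P=[]
for u in list(range(135,200,5))+list(range(260,415,5)):
    c=g[235:300,u]; v=np.argmin(c[3:]-c[:-3])+1.5+235; P.append(plane(C,(u,v),0)[:2])
P=np.array(P); k=np.polyfit(P[:,1],P[:,0],1); res=P[:,0]-np.polyval(k,P[:,1]); ok=abs(res)<.006
k=np.polyfit(P[ok,1],P[ok,0],1); print("edge x=",k,ok.sum(),len(ok),"yaw",-np.arctan(k[0]),"res",res[ok].std())
```

```text
corners [0.601 0.295] [0.577 0.193] [0.443 0.218] [0.461 0.322]
lengths 107: 0.10509643196536088 0.10548630577469989  widths 142: 0.14158854246747543 0.13688875020348007
yaw x 1.3692320012121062 yaw from width 1.3859713774230775
bar [array([0.55025275, 0.18635746]), array([0.46745474, 0.20105741])] [0.50885375 0.19370744] 0.08409279842174955
edge x= [3.75065617e-04 4.01931146e-01] 44 44 yaw -0.0003750655998695051 res 0.0007722392236935865
```

Run:
```python
from h import *
for a in (1.375,1.375-np.pi):
    q=quat(a); print(a,kin.solve_ik([.507,.186,.27],q))
a=min((1.375,1.375-np.pi),key=lambda a:abs((kin.solve_ik([.507,.186,.27],quat(a)) if kin.solve_ik([.507,.186,.27],quat(a)) is not None else np.full(6,9))-monitor.read_joints()).max())
print("use",a); q=quat(a)
r.movep([.507,.186,.27],q)
p,o=monitor.read_position(),monitor.read_eef_rot(); im=optics.get_image("wrist")
np.savez("w1",p=p,o=o); cv2.imwrite("pics/w1.png",im[:,:,::-1])
print(p,o,monitor.read_time_s(), proj(cam("wrist",(p,o)),[.507,.186,.133]))
```

```text
1.375 [ 0.2162157   0.30070278 -0.02851847  1.24157508  0.          0.41201202]
-1.7665926535897931 [ 0.2162157   0.30070278 -0.02851847  1.24157508  0.         -2.72958063]
use 1.375
[0.50655268 0.18670499 0.26988968] [ 9.74091578e-02  9.95244399e-01  6.53785924e-05 -1.96759493e-04] 1.7167 [272.78380238 202.1014719 ]
```

View pics/w1.png

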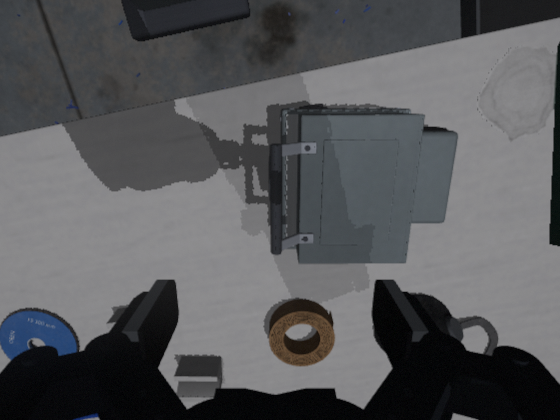

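The wrist view shows the dark bar upright in the image from about (277,143) to (276,253). The cover sits behind it, with corners at (301,115), (422,114), (299,263) and (407,263).

Run:
```python
from h import *
d=np.load("w1.npz"); C=cam("wrist",(d['p'],d['o']))
g=cv2.cvtColor(cv2.imread("pics/w1.png"),cv2.COLOR_BGR2GRAY)
E=[]
for v in range(165,232,3):   # dark bar columns
    row=g[v,262:292].astype(int); m=np.where(row<45)[0]; 
    if len(m)>4: E.append((262+m.mean(),v,len(m)))
E=np.array(E); print("width px",np.median(E[:,2]),len(E))
k=np.polyfit(E[:,1],E[:,0],1); pts=[plane(C,(np.polyval(k,v),v),.133)[:2] for v in (143,198,253)]
w=pts[0]-pts[2]; print("bar",pts,np.linalg.norm(w),"yaw x",(np.arctan2(w[1],w[0])+np.pi/2)%np.pi)
cs=[plane(C,p,.111)[:2] for p in [(422,114),(301,115),(299,263),(407,263)]]
n=np.linalg.norm; print([c.round(4) for c in cs],[n(cs[i]-cs[i-1]).round(4) for i in range(4)])
c=np.mean(cs,0); x=cs[0]-cs[1]+cs[3]-cs[2]; w=cs[0]-cs[3]+cs[1]-cs[2]; print("center",c,"yaw",np.arctan2(x[1],x[0]),np.arctan2(w[1],w[0]))
```

```text
width px 11.5 22
bar [array([0.45772018, 0.19642274]), array([0.50386611, 0.18913227]), array([0.55511379, 0.1810358 ])] 0.09860159196510615 yaw x 1.4141042819899523
[array([0.4606, 0.3259]), array([0.4413, 0.2237]), array([0.5797, 0.1979]), array([0.6003, 0.3028])] [np.float64(0.1416), np.float64(0.1041), np.float64(0.1408), np.float64(0.1069)]
center [0.52047461 0.26257386] yaw 1.3809657016414587 2.9676717604102487
```

Run:
```python
from h import *
q=quat(1.39); r.gripper_to(0.5,20)
r.movep([.507,.188,.2],q)
print("hit",r.move_l([.507,.188,.142],max_speed=.08,force_limit=8), monitor.read_wrist_force().round(2))
r.gripper_to(0.0,20)
print(monitor.read_finger_gap(),monitor.read_grasp_force(),monitor.read_wrist_force().round(2),monitor.read_position(),monitor.read_time_s())
```

```text
hit False [ 0.08 -0.67  0.76]
-0.000538353516379785 0.0 [0.68 0.18 0.37] [0.50703213 0.18800225 0.14208134] 3.95
```

Run:
```python
from h import *
p,o=monitor.read_position(),monitor.read_eef_rot(); w=optics.get_image("wrist")[:,:,::-1]; s=optics.get_image("scene")[:,:,::-1]
np.savez("w2",p=p,o=o); cv2.imwrite("pics/w2f.png",w);cv2.imwrite("pics/s2f.png",s)
b=cv2.resize(s[120:240,170:290],(400,400),interpolation=cv2.INTER_CUBIC); a=cv2.resize(w,(400,300))
out=np.zeros((400,800,3),np.uint8); out[:300,:400]=a; out[:,400:]=b; cv2.imwrite("pics/c2.png",out)
```

```text
(no output)
```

View pics/c2.png

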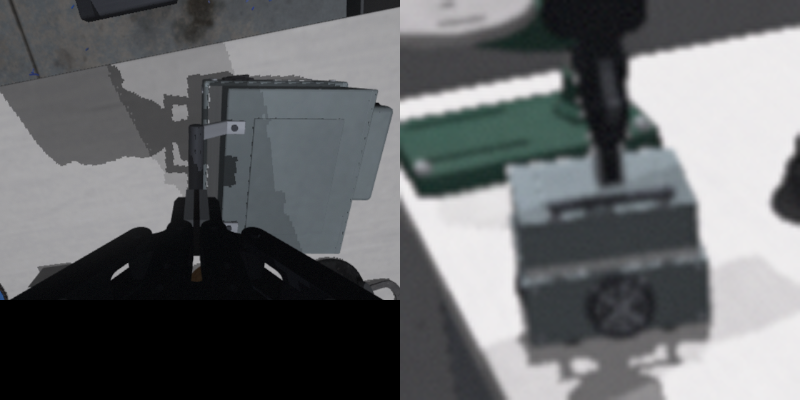

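Run:
```python
from h import *
c=[]
for f in ("w1","w2"):
    d=np.load(f+".npz"); c.append(cam("wrist",(d['p'],d['o'])))
top=cam("top"); full=lambda x,y:(155+(x+.5)/5-.5,165+(y+.5)/5-.5)
def tri(obs):
    A=np.zeros((3,3));b=np.zeros(3)
    for C,uv in obs:
        T,fo,cx,cy=C; d=T[:3,:3]@[(uv[0]-cx)/fo,(uv[1]-cy)/fo,1]; d/=np.linalg.norm(d); M=np.eye(3)-np.outer(d,d); A+=M;b+=M@T[:3,3]
    p=np.linalg.solve(A,b); return p.round(4),[np.linalg.norm(proj(C,p)-uv).round(1) for C,uv in obs]
print("near bolt w1,w2",tri([(c[0],(309,148)),(c[1],(329,179))]))
print("bar near end w1,w2",tri([(c[0],(277,145)),(c[1],(273,178))]))
print("cover near-front corner w1,w2",tri([(c[0],(301,115)),(c[1],(321,124))]))
print("cover near-rear corner w1,w2",tri([(c[0],(422,114)),(c[1],(529,124))]))
for z in (-.02,0,.025): print("tool z",z,proj(c[1],np.load("w2.npz")['p']+[0,0,-z]))
im=cv2.imread("pics/w2f.png")[150:420,180:380]; cv2.imwrite("pics/w2c.png",cv2.resize(im,None,fx=2.2,fy=2.2))
```

```text
near bolt w1,w2 (array([0.4708, 0.2257, 0.1093]), [np.float64(0.4), np.float64(0.7)])
bar near end w1,w2 (array([0.4587, 0.1982, 0.1408]), [np.float64(1.1), np.float64(1.9)])
cover near-front corner w1,w2 (array([0.4403, 0.2224, 0.1311]), [np.float64(0.2), np.float64(0.3)])
cover near-rear corner w1,w2 (array([0.4597, 0.3235, 0.1172]), [np.float64(0.4), np.float64(0.6)])
tool z -0.02 [271.55070659 302.4309795 ]
tool z 0 [271.99240686 279.32920131]
tool z 0.025 [272.41878412 257.02884664]
```

View pics/w2c.png

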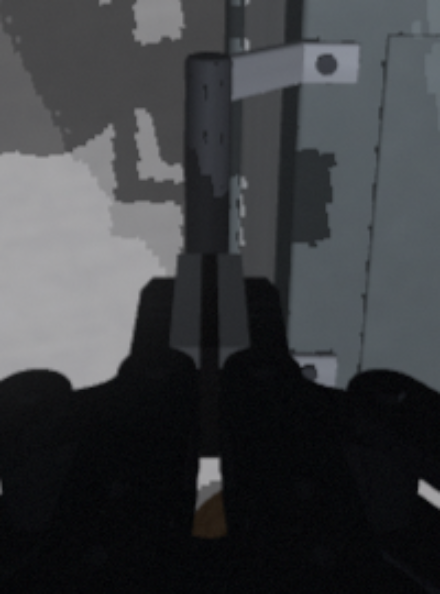

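Run:
```python
from h import *
S=cam("scene"); print("bar seen ~(233.6,181), ends (215,183.6),(251.6,178.5); tip seen ~(232.4,175)")
for z in (.10,.11,.117,.133,.142,.15): print(z,proj(S,[.507,.188,z]).round(1))
for z in (.133,.111): print("ends",proj(S,[.458,.197,z]).round(1),proj(S,[.556,.179,z]).round(1))
print("cover front top corners",proj(S,[.4415,.2225,.111]).round(1),proj(S,[.579,.196,.111]).round(1),"rear",proj(S,[.4605,.325,.111]).round(1))
print(monitor.read_position(),monitor.read_finger_gap(),monitor.read_wrist_force().round(2))
cv2.imwrite("pics/s2c.png",cv2.resize(cv2.imread("pics/s2f.png")[140:230,190:280],(720,600) if 0 else (600,600),interpolation=cv2.INTER_CUBIC))
```

```text
bar seen ~(233.6,181), ends (215,183.6),(251.6,178.5); tip seen ~(232.4,175)
0.1 [234.4 190.9]
0.11 [234.1 187.5]
0.117 [233.9 185.1]
0.133 [233.4 179.6]
0.142 [233.1 176.4]
0.15 [232.9 173.6]
ends [213.9 182.2] [252.6 177. ]
ends [214.8 189.8] [253.1 184.6]
cover front top corners [205.8 187. ] [258.8 180.1] rear [202.2 170.2]
[0.5070124  0.1880097  0.14201686] -0.00039985989005539643 [-0.56  0.32  0.65]
```

View pics/s2c.png

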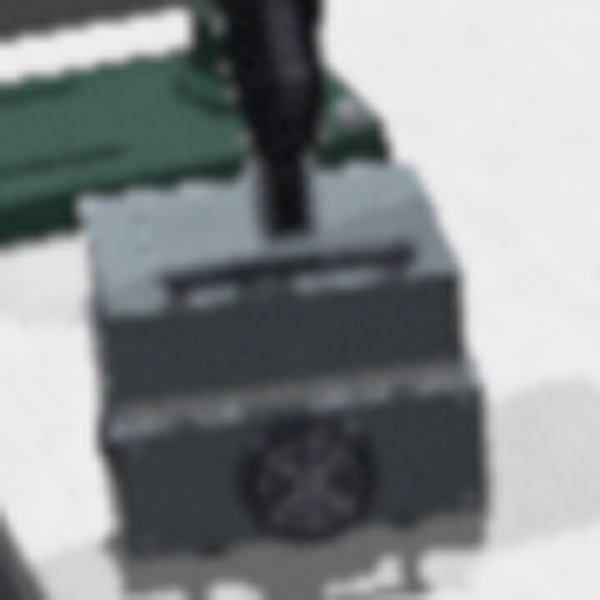

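The scene view shows the shut fingertips ending at crop (288,235), above the bar. That puts them at z≈0.146, although the TCP reads 0.142, so the tips are about 30 mm shorter than stated. The wrist view agrees. Before relying on this, I'll measure it by touching the bar top (z = 0.138) with the shut fingers.

Run:
```python
from h import *
hit=r.move_l([.507,.188,.117],max_speed=.02,force_limit=3)
z=monitor.read_position()[2]; print("touch",hit,z,monitor.read_wrist_force().round(2),"tip offset above TCP",.138-z)
r.move_l([.507,.188,.15],max_speed=.1); print(monitor.read_time_s())
```

```text
touch True 0.13449657437958387 [-0.79 -1.1   6.12] tip offset above TCP 0.0035034256204161396
4.95
```

Contact confirms it: the shut tips sit about 3.5 mm above the TCP, not 25 mm ahead of it. I'll use a grasp point at TCP z + 0.0225 from here on.

Run:
```python
from h import *
r.gripper_to(0.5,20)
print("hit",r.move_l([.507,.188,.1135],max_speed=.06,force_limit=6), monitor.read_position().round(4))
r.gripper_to(0.0,20)
print(monitor.read_finger_gap(),monitor.read_grasp_force(),monitor.read_wrist_force().round(2),monitor.read_time_s())
```

```text
hit False [0.5071 0.188  0.1136]
0.10528997541778712 21.376353800296783 [ 0.29 -4.83  3.8 ] 6.5833
```

Run:
```python
from h import *
e=np.array([np.cos(1.39),np.sin(1.39),0]); p0=monitor.read_position(); rad=np.hypot(.129,.064); a0=np.arctan2(.064,.129)
def off(t): return e*(.129-rad*np.cos(a0+t))+np.array([0,0,rad*np.sin(a0+t)-.064])
print("ik",[kin.solve_ik(p0+off(t),quat(1.39)) is not None for t in (.5,1,1.6)])
for t in np.arange(.12,1.57,.12):
    r.move_l(p0+off(t),max_speed=.12); f=monitor.read_wrist_force(); print(round(t,2),f.round(1),round(monitor.read_finger_gap(),3))
    if np.linalg.norm(f)>30: print("STOP"); break
print(monitor.read_position(),monitor.read_time_s())
cv2.imwrite("pics/s3f.png",optics.get_image("scene")[:,:,::-1])
cv2.imwrite("pics/s3.png",cv2.resize(cv2.imread("pics/s3f.png")[80:240,150:310],(600,600),interpolation=cv2.INTER_CUBIC))
```

```text
ik [True, True, True]
0.12 [-0.4 -5.6  0.3] 0.107
0.24 [-0.9 -8.   4.4] 0.109
0.36 [ -2.6 -10.8   7.9] 0.105
0.48 [ -3.2 -11.1  13.8] 0.108
0.6 [-3.  -8.  11.4] 0.107
0.72 [-0.4 -5.5 11.3] 0.104
0.84 [-0.5 -3.2  9.7] 0.104
0.96 [ 1.  -2.8  8.7] 0.102
1.08 [ 3.7 -1.6  5.8] 0.103
1.2 [ 5.9 -1.   2.6] 0.108
1.32 [ 5.5 -0.7  2.6] 0.109
1.44 [ 5.6 -0.4  2.9] 0.106
1.56 [ 7.  -0.3  2.9] 0.107
[0.54262545 0.37639741 0.17913036] 10.375
```

View pics/s3.png

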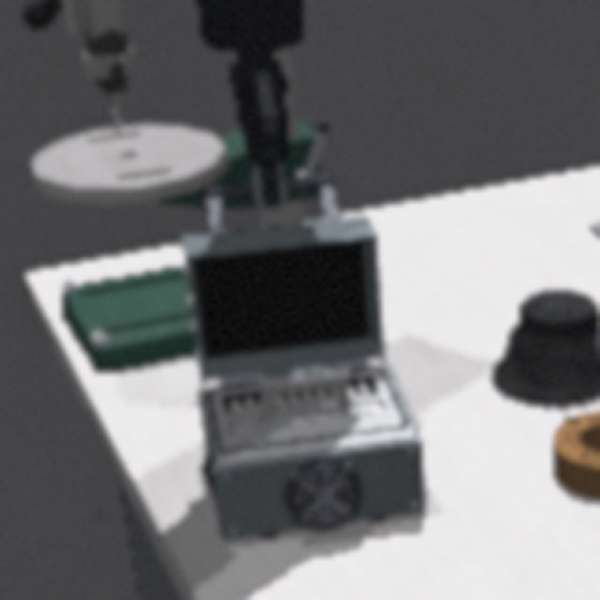

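The cover is held up at about 1.56 rad and the deck is exposed. I'll release, rise clear and look at the filter from above.

Run:
```python
from h import *
p=monitor.read_position()
r.gripper_to(0.33); r.move_l(p+[0,0,.09],max_speed=.12); print(monitor.read_wrist_force().round(1))
r.movep([.52,.245,.25],quat(1.39)); r.dwell(.3)
p,o=monitor.read_position(),monitor.read_eef_rot(); im=optics.get_image("wrist")[:,:,::-1]; np.savez("w3",p=p,o=o)
cv2.imwrite("pics/w3f.png",im)
s=optics.get_image("scene")[:,:,::-1]
out=np.zeros((420,800,3),np.uint8); out[:,:480]=cv2.resize(im[60:340,120:440],(480,420)); out[:320,480:]=cv2.resize(s[80:240,150:310],(320,320)); cv2.imwrite("pics/c3.png",out)
t=cam("top"); cv2.imwrite("pics/t3f.png",optics.get_image("top")[:,:,::-1])
print(p,proj(cam("wrist",(p,o)),[.5185,.25,.095]),monitor.read_time_s())
```

```text
[-0.1  0.3  0.1]
[0.52010968 0.24577522 0.24981443] [277.82887188 193.54761968] 12.7
```

View pics/c3.png

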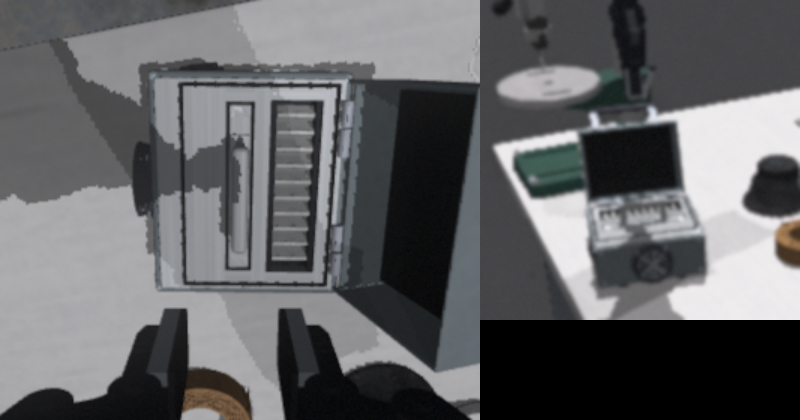

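The wrist view shows the grip bar centred at full-image about (279.3,194.7) and the slot rectangle centred at about (280,184). The cover lies open behind them.

Run:
```python
from h import *
d=np.load("w3.npz"); C=cam("wrist",(d['p'],d['o'])); F=lambda x,y:(120+x/1.5,60+y/1.5)
g=[plane(C,F(*p),.101) for p in ((238,140),(240.5,265))]; print("grip",(g[0]+g[1])/2,np.linalg.norm(g[0]-g[1]),"(66)")
s=[plane(C,F(*p),.068) for p in ((227,101),(255,101),(251,269),(226,269))]; w=s[0]+s[1]-s[2]-s[3]
print("slot",np.mean(s,0),[np.linalg.norm(s[i]-s[i-1]).round(4) for i in range(4)],"yaw",(np.arctan2(w[1],w[0])+np.pi/2)%np.pi)
k=[plane(C,F(*p),.068) for p in ((150,73),(352,73),(337,290),(158,291))]; w=k[0]+k[1]-k[2]-k[3]
print("deck",np.mean(k,0),[np.linalg.norm(k[i]-k[i-1]).round(4) for i in range(4)],"yaw",(np.arctan2(w[1],w[0])+np.pi/2)%np.pi)
```

```text
grip [0.52005259 0.251236   0.101     ] 0.07728449805936811 (66)
slot [0.51851441 0.25215333 0.068     ] [np.float64(0.1131), np.float64(0.0175), np.float64(0.1131), np.float64(0.0173)] yaw 1.3821222312245673
deck [0.5194311  0.25828132 0.068     ] [np.float64(0.1465), np.float64(0.124), np.float64(0.1456), np.float64(0.1259)] yaw 1.3865860836285968
```

Run:
```python
from h import *
q=quat(1.385); x,y=.5187,.2518
r.gripper_to(.45); r.movep([x,y,.14],q); print("f0",monitor.read_wrist_force().round(1))
print("hit",r.move_l([x,y,.0725],max_speed=.08,force_limit=5),monitor.read_position().round(4))
r.gripper_to(0,25); print(monitor.read_finger_gap(),monitor.read_grasp_force(),monitor.read_wrist_force().round(2),monitor.read_wrist_torque().round(2),monitor.read_time_s())
```

```text
f0 [-0.2 -0.   2.7]
hit False [0.5191 0.252  0.073 ]
0.11469076127011474 28.035762012004852 [-1.4  -0.86  5.3 ] [-0.35  0.18  0.  ] 14.8333
```

Run:
```python
from h import *
r.gripper_to(0,60); p=monitor.read_position()
for dz in (.02,.04,.06,.08,.12):
    hit=r.move_l([p[0],p[1],p[2]+dz],max_speed=.06,force_limit=20); print(dz,hit,monitor.read_wrist_force().round(1),round(monitor.read_finger_gap(),3),round(monitor.read_grasp_force(),1))
    if hit: break
print(monitor.read_position(),monitor.read_time_s())
for a in (0,np.pi):
    print(a,kin.solve_ik([.52,-.05,.17],quat(a)))
```

```text
0.02 False [ 0.8 -1.2 -1.7] 0.102 58.6
0.04 False [-0.1  0.5 -1.1] 0.102 58.6
0.06 False [-0.7  0.6 -1.6] 0.104 58.6
0.08 False [-0.4 -0.3 -0.6] 0.102 58.6
0.12 False [ 0.3 -0.3 -1.5] 0.105 58.6
[0.5188237  0.25170235 0.19278739] 17.8083
0 [-0.23586478  0.32611045 -0.26181542  0.98287045  0.          1.33493155]
3.141592653589793 [-0.23586478  0.32611045 -0.26181542  0.98287045  0.         -1.8066611 ]
```

Run:
```python
from h import *
r.move_l([.515,-.05,.195],max_speed=.15)
r.move_l([.515,-.05,.1755],quat(0),max_speed=.02); r.dwell(.5)
print(monitor.read_position(),monitor.read_eef_rot().round(4),monitor.read_finger_gap(),monitor.read_grasp_force(),monitor.read_wrist_force().round(1),monitor.read_joint_velocities().round(4),monitor.read_time_s())
s=optics.get_image("scene")[:,:,::-1]; t=optics.get_image("top")[:,:,::-1]
cv2.imwrite("pics/s4f.png",s)
out=np.zeros((400,800,3),np.uint8); out[:,:400]=cv2.resize(s[100:300,180:380],(400,400)); out[:,400:]=cv2.resize(t[100:300,170:370],(400,400)); cv2.imwrite("pics/c4.png",out)
S=cam("scene"); print([proj(S,[.515,y,z]).round(0) for y,z in ((-.105,.115),(.005,.115),(-.105,.171),(.005,.171))])
```

```text
[ 0.51498821 -0.05001635  0.1755184 ] [0.7071 0.7071 0.     0.    ] 0.10388508843414845 58.56622517108917 [-0.3 -0.1 -1.7] [-0.0002  0.0011 -0.0014  0.0007 -0.0003  0.0009] 22.0
[array([285., 245.]), array([264., 219.]), array([285., 222.]), array([263., 197.])]
```

View pics/c4.png

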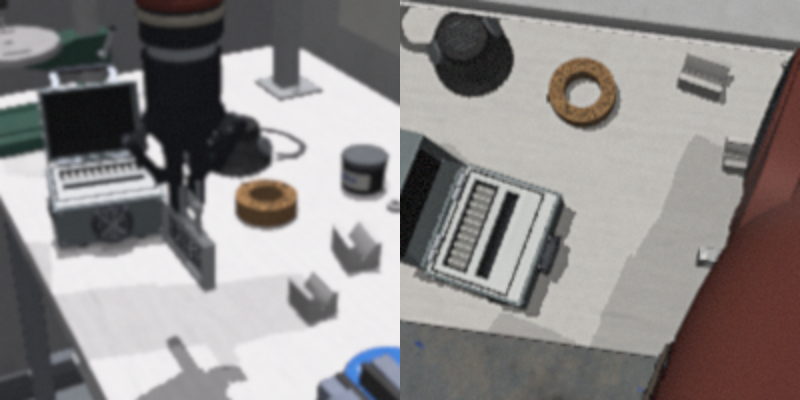

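The plate's lower corners appear at full-image (286.5,244) and (264,217.5). Predictions for a square, upright plate with its lower edge at 0.115 m were (285,245) and (264,219). The cover is open and the loose things are untouched, so I'm handing it in.

```bash
python3 -c "
from bench import r
print(r.finish_job())"
```

```text
the job is handed in; nothing more can be done
None
```

I handed the job in at about 22 s (limit 45 s) with the cover thrown open and the mesh filter held upright and square to the bench front, its lower edge about 11.5 cm above the bench and about 30 cm from the extractor; the hand-in returned no verdict.

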